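Eject a tart from its ring with the lever and put it on the cooling rack

TASK

Throw the lever of the tart ejector all the way over so that its plunger pushes the tart on its loose base up out of the ring, take the raised tart from above and set it down upright, without dropping it, wholly on the wire cooling rack. Then throw the lever back to where it started, so that the plunger is down again. Leave everything else where it stands.

Things in the scene. Friction and masses are not known exactly. Their poses are not given: they have to be found in the camera images.
- ejector: bench tart ejector, fixed: grey base plate 130 x 170 x 12 mm with a grey gear housing (56 x 34 mm in plan, top at z 68) in its middle, an upright steel ring on three posts at its -y side and a hand lever at its +y side. Origin: centre of the plate's underside, on the worktop; z up. The lever swings in the ejector's own x-z plane.
- ring_mouth (a point): centre of the top opening of the steel ring (74 mm above the worktop; inner diameter 64 mm, outer 70 mm; upright axis), at (0, -35, 74) mm in the ejector's frame. A steel plunger head (40 mm across) rises 56 mm through it; raised, the head's top is 24 mm above the ring's rim
- lever_pivot (a point): point on the lever's hinge axis in the plane in which the knob swings, at (0, 57, 45) mm in the ejector's frame; the hinge axis is the ejector's y axis
- lever_knob (a point): centre of the black ball (24 mm across) at the end of the lever, 90 mm from lever_pivot; the stem is a round steel bar 10 mm thick. The ball's height is 119 mm at both ends of the swing, 135 mm in between
- ejector_lever (a joint): lever angle in rad: 0 = plunger down, lever leans 0.6 rad from upright towards the ejector's -x (at the start); 1.2 = plunger up, lever leans 0.6 rad towards +x. Over-centre spring: let go below about 0.55 it snaps to 0, above about 0.85 it snaps to 1.2, and it stays at either end by itself; leaving an end takes about 5 N at the ball
- tart_center (a point): centre (half-way up) of the tart: a round fluted brown pastry case on a loose steel base disc, together a straight cylinder 58 mm in diameter and 26 mm high, upright, about 0.12 kg. At the start it sits down in the ring on a ledge, its top 4 mm below the rim, out of the fingers' reach; when the plunger is up, its base is 24 mm above the rim and it just stands loose on the plunger head
- cooling_rack: fixed steel wire rack, 140 x 160 mm (its x, y), wires along its x every 13 mm. Origin: on the worktop under its centre; z up
- rack_top (a point): centre of the rack's upper face, 25 mm above the worktop; axes as the rack's
- garlic: bystander: garlic bulb, 60 mm, origin at its underside
- lemon: bystander: lemon, 78 x 55 x 56 mm, origin at its underside
- pepper_jar: bystander: spice jar, 45 x 44 x 100 mm, origin at its underside
- tin_half: bystander: food tin, 75 mm across, 58 mm high, origin at its underside
- mug: bystander: striped mug with handle, 86 x 120 x 90 mm, origin at its underside
Mind the look-alikes: they are no part of the job. Leave any green or red look-alike of the part that bears tart_center alone.

How it is judged:
By the outcome, as a careful person would: the job done as asked, in the order asked, and still so for the second after the job is handed in, with the robot touching nothing.
It also fails if it takes over 64 s, if anything falls off the work surface, if the arm or the gripper's body presses on something with over 40 N, if the wrist force passes 120 N, or if a joint passes its speed limit or range.

ROBOT

A 6-joint arm with a two-finger parallel gripper is mounted at the origin on a cart in front of the work surface, level with it; the furniture and walls round the work are solid. World frame = base frame: x ahead of the robot, y to its left, z up, the work surface at z = 0. Lengths are in m, angles in rad, forces in N, time in s.
With the tool pointing down it reaches from about 0.4 to 0.825 m from the base axis. Payload 7 kg.
Tool frame: the origin (TCP) lies on the centre line of the jaws, within the pads' length; the fingertips stand tip_reach ahead of it and the grasp point (between the pads) is the TCP (tip_reach is the distance from the TCP to the fingertips, in m); z points along the fingers, y is the line along which they close (so a half turn about z gives the same grasp; the last joint's range is limited). The gripper opens to 88 mm and grips with 3 to 60 N. Pads are 19 mm wide; open, the fingers measure 130 mm over their backs; the gripper's body (78 mm by 193 mm) begins 47 mm behind the grasp point.
Start: joints at [-0.856, 0.359, 0.012, 0, -1.224, -0.288], TCP at [0.279, -0.614, 0.246] pointing down, gripper open.
Joint ranges: [-3.07, 3.07], [-1.43, 2.12], [-1.02, 1.25], [-3.03, 1.67], [-3.05, -0], [-3.03, 3.03]. Speed limits (rad/s): [2.39, 2.39, 3.01, 3.14, 3.14, 3.14].

INTERFACE

Orientations are given as [roll, pitch, yaw] about the fixed x, y, z axes, in that order (R = Rz(yaw) Ry(pitch) Rx(roll)).
In Python, from station import get_state, grab_frame, calibration, job_done, find_in, mark_of, tip_reach gives the robot as it stands.
- The arm moves only by the shell command python3 -m handwheel 'ROWS' [OPENING] [FORCE]. ROWS is JSON, a list of rows, each an object with "delta_pos": the shift along the world's x, y, z in units of 30 mm (1.0 is 30 mm), a list of three; "dr": the turn, a rotation vector about the world's x, y, z in degrees, a list of three. In form: [{"delta_pos": [tx, ty, tz], "dr": [rx, ry, rz]}, ...]. A call has 1 to 10 rows; each row shifts and turns the commanded pose from where the row before left it; what a row does not reach is not made up. A row lasts 1/10 s, in which the tool goes at most 50 mm and 8.59 degrees, less where a joint would pass 70% of its speed; a pose out of reach is approached as far as the arm can. A call is refused whole if a number of a shift passes 1 or a number of a turn 8.59, either way. A call with a gripper value outside its range is refused whole. OPENING is the closure, from -1 (fully open) to 1 (shut), set as the call begins (- or left out, the last holds). The fingers move at their own pace and stop on an object; FORCE is the grip in N (left out, the last holds). Time passes only in rows, so rows that do not move let the fingers close. It gives the time, the measured TCP pose, the force, the opening and the grip force at its end, in the units of the state.
- get_state(): the state, without advancing time (a new reading comes with each control period).
- grab_frame(name): name is "side" or "top"; returns the picture (480x640x3 uint8, red, green, blue); there is no depth.
- calibration(name): a dict with "fx", "fy", "cx", "cy" (pixels), "extrinsics" (4x4, takes a point from world to camera coordinates). Camera axes: x right, y down, z forward; pixel columns grow to the right and rows downward; lengths in m; the calibration is good to about 2 mm. A picture is of the moment at which its call begins. calibration takes no time and is no camera call.
- job_done(): hands the job in; it is judged then, once.
Trained networks look in the newest picture that a camera, given by its name, has taken for a name from the list of things; names that differ only in an ending like _2 or _b are one class to them, and where a whole thing is asked for, a point or a joint stands for the part that bears it (a point fixed in the world has none). Each returns a list of dicts, best first, with "conf" (0 to 1); they miss things now and then, are a little off and sometimes report something else, mostly with a low value. They report only what shows in the picture. A call takes as long as a camera call. They do not tell look-alikes from the thing itself.
- find_in(camera, query): "location" ([column, row] in pixels, amid what is visible of it).
- mark_of(camera, query): "location" ([column, row] in pixels: a listed point, or the origin of a listed thing).
The state is a dict: "t": time; "q": joint angles; "qd": joint speeds; "joint_efforts": joint torques, N m; "eef_pos": TCP position; "ee_rot": TCP orientation; "force": force on the tool from outside, world axes, zero at the start; "moment": the same for the moment, N m; "width": finger opening in m; "gripper_force": force on a finger pad.
Only numpy, scipy, OpenCV 4.12 (cv2) and the standard library are available. Lean on these libraries where they do the work, as an engineer would, in place of code of your own. Each camera call takes 0.05 s, during which the arm holds its last target. There are 200 camera calls.

## Working session

There is one attempt and no reset: what is moved stays moved. The work goes in short steps, Python scripts to look and compute and a shell command to move; the robot and the scene stay as the last step left them, time stands still between calls to the robot, and variables do not carry over. Pictures are saved under pics/ and viewed, at most 10 in all, crops included, and the job is handed in when it is done.

```bash
mkdir -p pics; cat > h.py <<'E'
import numpy as np,cv2
from station import *
def proj(n,P):
    c=calibration(n);E=np.array(c['extrinsics']);p=E[:3,:3]@np.array(P)+E[:3,3]
    return [c['fx']*p[0]/p[2]+c['cx'],c['fy']*p[1]/p[2]+c['cy']]
def back(n,uv,z):
    c=calibration(n);E=np.array(c['extrinsics']);R=E[:3,:3];o=-R.T@E[:3,3]
    d=R.T@np.array([(uv[0]-c['cx'])/c['fx'],(uv[1]-c['cy'])/c['fy'],1]);return o+d*(z-o[2])/d[2]
def save(n,f):
    im=grab_frame(n);cv2.imwrite('pics/'+f,im[:,:,::-1]);return im
E
python3 - <<'E'
from h import *
np.set_printoptions(precision=4,suppress=True)
a=save('top','t0.png');b=save('side','s0.png')
Z=dict(ejector=0,ring_mouth=.074,lever_pivot=.045,lever_knob=.119,tart_center=.057,cooling_rack=0,rack_top=.025,garlic=0,lemon=0,pepper_jar=0,tin_half=0,mug=0)
for q,z in Z.items():
  for n in('top','side'):
    for r in mark_of(n,q)[:3]: print(q,n,np.round(r['location'],1),round(r['conf'],2),back(n,r['location'],z)[:2])
print(get_state(),tip_reach)
E
```

```text
ejector top [409.9 273.9] 0.8 [ 0.5254 -0.209 ]
ejector side [360.9 233.3] 0.97 [ 0.5311 -0.2079]
ring_mouth top [324.9 309.9] 0.5 [ 0.4442 -0.0264]
ring_mouth side [366.6 205.6] 0.9 [ 0.5212 -0.218 ]
ring_mouth side [361.5 232.2] 0.46 [ 0.5058 -0.0974]
lever_pivot top [390.4 265.4] 0.74 [ 0.5375 -0.1604]
lever_pivot top [384.6 289.2] 0.7 [ 0.4887 -0.1482]
lever_pivot side [361.8 232.2] 0.49 [ 0.5149 -0.143 ]
lever_pivot side [239.2 254.6] 0.29 [0.7518 0.0163]
lever_knob top [389.5 290.3] 0.78 [ 0.4813 -0.1466]
lever_knob side [373.9 205.2] 0.81 [ 0.4896 -0.1445]
tart_center top [388.7 341.1] 0.87 [ 0.3855 -0.1539]
tart_center top [452.7 342.5] 0.82 [ 0.3845 -0.281 ]
tart_center top [433.7 276.1] 0.78 [ 0.5158 -0.246 ]
tart_center side [421.5 223.7] 0.92 [ 0.3859 -0.1964]
tart_center side [414.4 246.7] 0.62 [ 0.3879 -0.096 ]
tart_center side [370.3 205. ] 0.44 [ 0.5192 -0.2533]
cooling_rack top [227.6 265. ] 0.8 [0.538  0.1778]
cooling_rack side [305.3 334.6] 0.61 [0.5509 0.1708]
cooling_rack side [382.7 286.9] 0.55 [ 0.4382 -0.0117]
rack_top top [228.5 263.7] 0.62 [0.5378 0.1725]
ra
[... 545 characters left out ...]
lf side [368.5 203.5] 0.74 [ 0.5456 -0.3613]
mug top [404.6 161.5] 0.84 [ 0.7731 -0.2008]
mug top [385.9 288.7] 0.38 [ 0.4932 -0.1577]
mug side [271.3 218.5] 0.58 [ 0.7718 -0.2179]
mug side [203.8 345.4] 0.57 [0.7234 0.2491]
{'t': 1.3, 'q': array([-0.8559,  0.3586,  0.0119,  0.    , -1.2241, -0.2881]), 'qd': array([-0.0006,  0.0005,  0.0002,  0.0001,  0.0003,  0.0002]), 'joint_efforts': array([  0.0007, -58.2385,  29.3286,   7.0024,   0.0123,  -0.    ]), 'eef_pos': array([ 0.2794, -0.6145,  0.2456]), 'ee_rot': array([-3.1416,  0.    , -2.7148]), 'force': array([-0.1848,  0.0045, -0.5192]), 'moment': array([ 0.0648, -0.0004, -0.043 ]), 'gripper_force': 0.0, 'width': 0.08757910037629932} 0.019
```

View pics/t0.png

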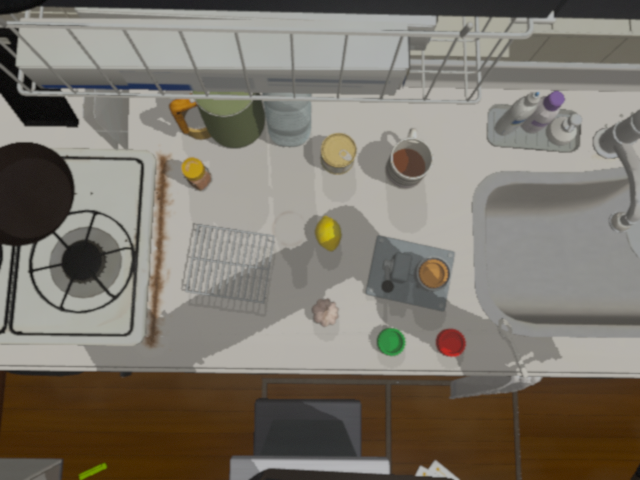

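View pics/s0.png

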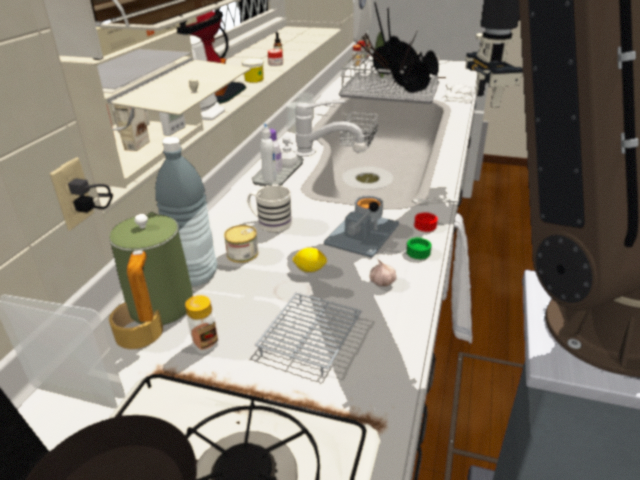

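The pictures show the brown tart in the ring at top (433,274) and the knob at (388,287). The rack is at (228,265). The green (391,342) and red (451,342) tarts are look-alikes standing on the worktop. The brown one in the ring fits the description. I'll fit the ejector and rack yaw and confirm in one crop.

```bash
python3 - <<'E'
from h import *
from scipy.optimize import least_squares
np.set_printoptions(precision=4,suppress=True)
def W(p,l):
    c,s=np.cos(p[2]),np.sin(p[2]);return [p[0]+c*l[0]-s*l[1],p[1]+s*l[0]+c*l[1],l[2]]
th=.6
K=[-.09*np.sin(th),.057,.045+.09*np.cos(th)]
obs=[('top',K,(388.3,287.5)),('side',K,(373.9,205.8)),('top',(0,-.035,.070),(433.5,274)),('top',(0,0,0),(409.9,273.9)),('side',(0,0,0),(360.9,233.3))]
for l,u in zip([(.065,.085,.012),(.065,-.085,.012),(-.065,-.085,.012),(-.065,.085,.012)],[(377,236),(455,250),(446,310),(368,295)]): obs.append(('top',l,u))
f=lambda p:np.concatenate([np.array(proj(n,W(p,l)))-u for n,l,u in obs])
r=least_squares(f,[.53,-.2,-.17],loss='soft_l1');e=r.x;print('ej',e,np.round(r.fun if 0 else f(e),1).reshape(-1,2).tolist())
ro=[('top',l,u) for l,u in zip([(.07,.08,.025),(.07,-.08,.025),(-.07,-.08,.025),(-.07,.08,.025)],[(193,225),(275,235),(264,312),(182,302)])]+[('side',(0,0,.025),(304.6,325.3))]
g=lambda p:np.concatenate([np.array(proj(n,W(p,l)))-u for n,l,u in ro])
k=least_squares(g,[.54,.17,-.12],loss='soft_l1').x;print('rack',k,np.round(g(k),1).reshape(-1,2).tolist())
for nm,l in dict(knob0=K,knob1=[-K[0],K[1],K[2]],piv=[0,.057,.045],ring=[0,-.035,.074]).items():print(nm,np.array(W(e,l)))
a=cv2.imread('pics/t0.png');b=cv2.imread('pics/s0.png')
S=4
def crop(im,n,x,y,w,h,pts):
    c=cv2.resize(im[y:y+h,x:x+w],None,fx=S,fy=S,interpolation=cv2.INTER_CUBIC)
    for q in pts:
        u=proj(n,q);cv2.circle(c,(int((u[0]+.5-x)*S),int((u[1]+.5-y)*S)),3,(255,0,255),-1)
    return c
C=[(.065,.085,.012),(.065,-.085,.012),(-.065,-.085,.012),(-.065,.085,.012)]
P=[W(e,l) for l in C+[K,(0,-.035,.074)]]+[W(e,[.035*np.cos(t),-.035+.035*np.sin(t),.074]) for t in np.arange(0,6.28,.8)]
R=[W(k,l[1]) for l in ro]
o=np.hstack([crop(a,'top',363,230,100,80,P),crop(b,'side',315,185,100,80,P)])
o2=np.hstack([crop(a,'top',178,222,100,70,R),crop(b,'side',250,290,100,70,R)])
cv2.imwrite('pics/c1.png',np.vstack([o,o2]))
E
```

```text
ej [ 0.5271 -0.209  -0.1735] [[-0.1, -0.2], [1.2, -0.5], [0.5, -1.2], [0.0, -0.8], [1.7, -0.0], [-0.5, -1.0], [0.3, 0.0], [0.3, 0.7], [-2.0, 0.3]]
rack [ 0.5379  0.1717 -0.1013] [[2.6, 1.2], [-3.4, 0.1], [-1.2, -10.0], [3.3, -9.2], [6.8, 0.9]]
knob0 [ 0.4869 -0.1441  0.1193]
knob1 [ 0.587  -0.1617  0.1193]
piv [ 0.537  -0.1529  0.045 ]
ring [ 0.5211 -0.2435  0.074 ]
```

View pics/c1.png

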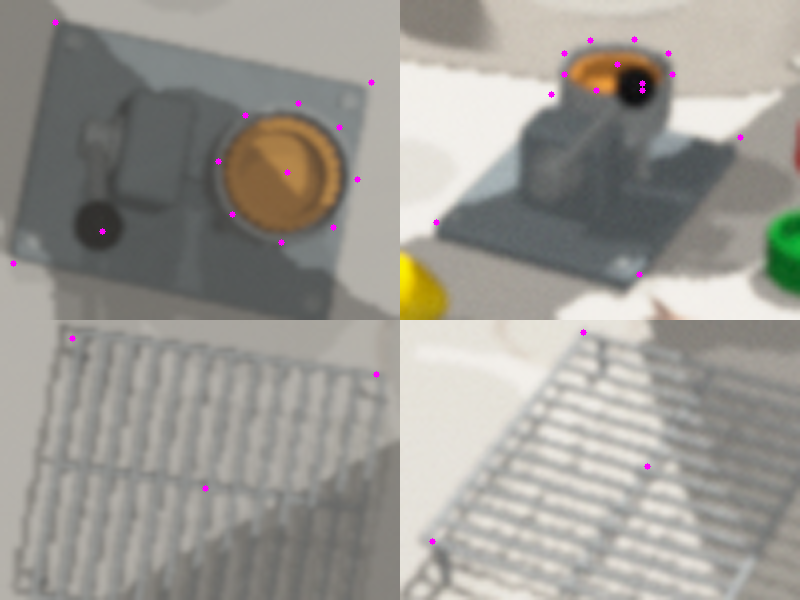

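The crop confirms that the brown tart sits in the ring; the overlaid ejector points fit within about 1–2 px. The ball is at (0.487, -0.144, 0.119), and the rack centre is about (0.542, 0.172). Next I'll grip the ball with the jaws closing along the ejector's y, so it can swing between the pads.

```bash
python3 -m handwheel '[{"delta_pos":[0.43,0.98,0],"dr":[0,0,-2.15]},{"delta_pos":[0.43,0.98,0],"dr":[0,0,-2.15]},{"delta_pos":[0.43,0.98,0],"dr":[0,0,-2.15]},{"delta_pos":[0.43,0.98,0],"dr":[0,0,-2.15]},{"delta_pos":[0.43,0.98,0],"dr":[0,0,-2.15]},{"delta_pos":[0.43,0.98,0],"dr":[0,0,-2.15]},{"delta_pos":[0.43,0.98,0],"dr":[0,0,-2.15]},{"delta_pos":[0.43,0.98,0],"dr":[0,0,-2.15]}]' && python3 -m handwheel '[{"delta_pos":[0.43,0.98,0],"dr":[0,0,-2.15]},{"delta_pos":[0.43,0.98,0],"dr":[0,0,-2.15]},{"delta_pos":[0.43,0.98,0],"dr":[0,0,-2.15]},{"delta_pos":[0.43,0.98,0],"dr":[0,0,-2.15]},{"delta_pos":[0.43,0.98,0],"dr":[0,0,-2.15]},{"delta_pos":[0.43,0.98,0],"dr":[0,0,-2.15]},{"delta_pos":[0.43,0.98,0],"dr":[0,0,-2.15]},{"delta_pos":[0.43,0.98,0],"dr":[0,0,-2.15]},{"delta_pos":[0,0,0],"dr":[0,0,0]},{"delta_pos":[0,0,0],"dr":[0,0,0]}]'
```

```text
t: 2.1
eef_pos: [0.383, -0.378, 0.2458]
ee_rot: [-3.141, 0.0, -3.017]
force: [0.8, -0.6, 0.3]
width: 0.0877
gripper_force: 0.0
t: 3.1
eef_pos: [0.4859, -0.1435, 0.2456]
ee_rot: [-3.142, 0.0, 2.97]
force: [0.1, -0.8, 0.4]
width: 0.0874
gripper_force: 0.0
```

```bash
python3 -m handwheel '[{"delta_pos":[0,0,-0.84],"dr":[0,0,0]},{"delta_pos":[0,0,-0.84],"dr":[0,0,0]},{"delta_pos":[0,0,-0.84],"dr":[0,0,0]},{"delta_pos":[0,0,-0.84],"dr":[0,0,0]},{"delta_pos":[0.03,0,-0.84],"dr":[0,0,0]},{"delta_pos":[0,0,0],"dr":[0,0,0]}]' && python3 -m handwheel '[{"delta_pos":[0,0,0],"dr":[0,0,0]},{"delta_pos":[0,0,0],"dr":[0,0,0]},{"delta_pos":[0,0,0],"dr":[0,0,0]},{"delta_pos":[0,0,0],"dr":[0,0,0]},{"delta_pos":[0,0,0],"dr":[0,0,0]},{"delta_pos":[0,0,0],"dr":[0,0,0]},{"delta_pos":[0,0,0],"dr":[0,0,0]},{"delta_pos":[0,0,0],"dr":[0,0,0]}]' 1 15
```

```text
t: 3.7
eef_pos: [0.4841, -0.1449, 0.1168]
ee_rot: [-3.141, -0.006, 2.967]
force: [-0.6, 0.3, -0.9]
width: 0.0876
gripper_force: 0.0
t: 4.5
eef_pos: [0.4868, -0.1439, 0.1196]
ee_rot: [3.141, 0.0, 2.968]
force: [0.0, 10.3, 1.0]
width: 0.0293
gripper_force: 5.7
```

```bash
python3 -m handwheel '[{"delta_pos":[0,0.05,0],"dr":[0,0,0]},{"delta_pos":[0,0.04,0],"dr":[0,0,0]},{"delta_pos":[0,0,0],"dr":[0,0,0]},{"delta_pos":[0,0,0],"dr":[0,0,0]},{"delta_pos":[0,0,0],"dr":[0,0,0]}]'; python3 - <<'E'
from h import *
c,s=np.cos(-.1735),np.sin(-.1735)
p=None
for a in np.linspace(-.6,.64,13):
    q=np.array([.09*np.sin(a)*c,.09*np.sin(a)*s,.09*np.cos(a)])/.03
    if p is not None: print(np.round(q-p,2).tolist())
    p=q
E
```

```text
t: 5.0
eef_pos: [0.4873, -0.1408, 0.1196]
ee_rot: [3.141, 0.001, 2.968]
force: [1.5, 6.0, -0.6]
width: 0.0228
gripper_force: 15.0
[0.26, -0.05, 0.16]
[0.28, -0.05, 0.13]
[0.29, -0.05, 0.1]
[0.3, -0.05, 0.07]
[0.3, -0.05, 0.04]
[0.31, -0.05, 0.01]
[0.3, -0.05, -0.02]
[0.3, -0.05, -0.05]
[0.29, -0.05, -0.09]
[0.28, -0.05, -0.12]
[0.27, -0.05, -0.14]
[0.25, -0.04, -0.17]
```

```bash
python3 -m handwheel '[{"delta_pos":[0.26,-0.05,0.16],"dr":[0,0,0]},{"delta_pos":[0.28,-0.05,0.13],"dr":[0,0,0]},{"delta_pos":[0.29,-0.05,0.1],"dr":[0,0,0]},{"delta_pos":[0.3,-0.05,0.07],"dr":[0,0,0]},{"delta_pos":[0.3,-0.05,0.04],"dr":[0,0,0]},{"delta_pos":[0.31,-0.05,0.01],"dr":[0,0,0]}]'; python3 -m handwheel '[{"delta_pos":[0.3,-0.05,-0.02],"dr":[0,0,0]},{"delta_pos":[0.3,-0.05,-0.05],"dr":[0,0,0]},{"delta_pos":[0.29,-0.05,-0.09],"dr":[0,0,0]},{"delta_pos":[0.28,-0.05,-0.12],"dr":[0,0,0]},{"delta_pos":[0.27,-0.05,-0.14],"dr":[0,0,0]},{"delta_pos":[0.25,-0.04,-0.17],"dr":[0,0,0]},{"delta_pos":[0,0,0],"dr":[0,0,0]},{"delta_pos":[0,0,0],"dr":[0,0,0]},{"delta_pos":[0,0,0],"dr":[0,0,0]}]'
```

```text
t: 5.6
eef_pos: [0.5381, -0.1508, 0.135]
ee_rot: [-3.141, -0.002, 2.968]
force: [-3.3, -0.3, 3.8]
width: 0.0227
gripper_force: 15.0
t: 6.5
eef_pos: [0.5911, -0.1613, 0.1176]
ee_rot: [-3.139, 0.002, 2.968]
force: [2.2, -10.5, 1.3]
width: 0.0228
gripper_force: 15.0
```

```bash
python3 -m handwheel '[{"delta_pos":[0,0,0],"dr":[0,0,0]},{"delta_pos":[0,0,0],"dr":[0,0,0]},{"delta_pos":[0,0,0],"dr":[0,0,0]},{"delta_pos":[0,0,0.5],"dr":[0,0,0]},{"delta_pos":[0,0,1],"dr":[0,0,0]},{"delta_pos":[0,0,1],"dr":[0,0,0]},{"delta_pos":[0,0.5,1],"dr":[0,0,0]},{"delta_pos":[-0.5,1,0.7],"dr":[0,0,0]},{"delta_pos":[-0.5,1,0],"dr":[0,0,0]},{"delta_pos":[-0.5,1,0],"dr":[0,0,0]}]' 0 && python3 -m handwheel '[{"delta_pos":[-0.5,1,0],"dr":[0,0,0]},{"delta_pos":[-0.5,1,0],"dr":[0,0,0]},{"delta_pos":[0,1,0],"dr":[0,0,0]},{"delta_pos":[0,0,0],"dr":[0,0,0]},{"delta_pos":[0,0,0],"dr":[0,0,0]},{"delta_pos":[0,0,0],"dr":[0,0,0]}]' -1; python3 - <<'E'
from h import *
a=save('top','t1.png');b=save('side','s1.png')
for q,z in dict(tart_center=.111,lever_knob=.119,rack_top=.025).items():
  for n in('top','side'):
    for f in(mark_of,find_in):
      for r in f(n,q)[:3]: print(q,n,f.__name__,np.round(r['location'],1),round(r['conf'],2),back(n,r['location'],z)[:2].round(4))
f=lambda im,x,y,w,h:cv2.resize(im[y:y+h,x:x+w,::-1],None,fx=4,fy=4,interpolation=cv2.INTER_CUBIC)
cv2.imwrite('pics/c2.png',np.hstack([f(a,363,230,100,80),f(b,315,165,100,80)]))
E
```

```text
t: 7.5
eef_pos: [0.5439, -0.053, 0.243]
ee_rot: [3.141, -0.0, 2.967]
force: [1.0, 0.3, 0.6]
width: 0.0441
gripper_force: 0.0
t: 8.1
eef_pos: [0.5146, 0.0357, 0.243]
ee_rot: [-3.141, -0.0, 2.968]
force: [0.2, -0.9, 1.4]
width: 0.0851
gripper_force: 0.0
tart_center top call [438.  271.6] 0.87 [ 0.5192 -0.2415]
tart_center top call [388.7 342. ] 0.75 [ 0.3849 -0.1455]
tart_center top call [453.1 342.5] 0.58 [ 0.3857 -0.267 ]
tart_center top call [454.6 340.9] 0.96 [ 0.3887 -0.2699]
tart_center top call [386.4 341.9] 0.89 [ 0.3851 -0.1412]
tart_center top call [437. 273.] 0.71 [ 0.5165 -0.2395]
tart_center side call [415.4 247. ] 0.68 [ 0.3783 -0.0132]
tart_center side call [424.7 222.9] 0.85 [ 0.3724 -0.1106]
tart_center side call [415.1 245.7] 0.67 [ 0.3795 -0.0177]
tart_center side call [371.4 186.5] 0.63 [ 0.5171 -0.2478]
lever_knob top call [392.4 244.5] 0.8 [ 0.5691 -0.1528]
lever_knob side call [346.4 224.7] 0.53 [ 0.5278 -0.0475]
rack_top top call [244.9 296.8] 0.56 [0.4701 0.1362]
rack_top top call [409.2 163.4] 0.48 [ 0.761  -0.2059]
rack_top side call [308.  327.6] 0.94 [0.5427 0.1768]
rack_top side call [312.5 328.6] 0.9 [0.5339 0.1772]
```

View pics/c2.png

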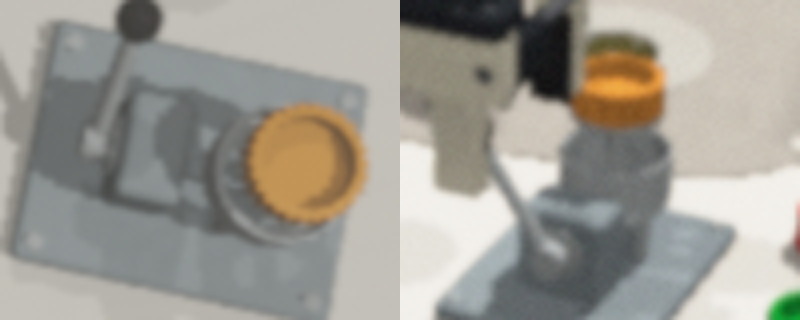

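The crop shows the brown tart standing raised on the plunger (top 439,271) and the knob over on the +x side. The tart is at about (0.520, -0.242), centre height 0.111. Going to take it.

```bash
python3 -m handwheel '[{"delta_pos":[0.02,-0.93,0],"dr":[0,0,0]},{"delta_pos":[0.02,-0.93,0],"dr":[0,0,0]},{"delta_pos":[0.02,-0.93,0],"dr":[0,0,0]},{"delta_pos":[0.02,-0.93,0],"dr":[0,0,0]},{"delta_pos":[0.02,-0.93,0],"dr":[0,0,0]},{"delta_pos":[0.02,-0.93,0],"dr":[0,0,0]},{"delta_pos":[0.02,-0.93,0],"dr":[0,0,0]},{"delta_pos":[0.02,-0.93,0],"dr":[0,0,0]},{"delta_pos":[0.02,-0.93,0],"dr":[0,0,0]},{"delta_pos":[0.02,-0.9,0],"dr":[0,0,0]}]' -1 && python3 -m handwheel '[{"delta_pos":[0,0,0],"dr":[0,0,0]},{"delta_pos":[0,0,0],"dr":[0,0,0]},{"delta_pos":[0,0,-0.8],"dr":[0,0,0]},{"delta_pos":[0,0,-0.8],"dr":[0,0,0]},{"delta_pos":[0,0,-0.8],"dr":[0,0,0]},{"delta_pos":[0,0,-0.8],"dr":[0,0,0]},{"delta_pos":[0,0,-0.6],"dr":[0,0,0]},{"delta_pos":[0,0,-0.53],"dr":[0,0,0]},{"delta_pos":[0,0,0],"dr":[0,0,0]},{"delta_pos":[0,0,0],"dr":[0,0,0]}]'
```

```text
t: 9.8
eef_pos: [0.5205, -0.2433, 0.2432]
ee_rot: [-3.142, 0.0, 2.968]
force: [0.0, -0.1, 0.8]
width: 0.0875
gripper_force: 0.0
t: 10.8
eef_pos: [0.5209, -0.2416, 0.1136]
ee_rot: [-3.141, -0.0, 2.969]
force: [-0.3, 0.5, 0.6]
width: 0.0877
gripper_force: 0.0
```

```bash
python3 -m handwheel '[{"delta_pos":[0,0,0],"dr":[0,0,0]},{"delta_pos":[0,0,0],"dr":[0,0,0]},{"delta_pos":[0,0,0],"dr":[0,0,0]},{"delta_pos":[0,0,0],"dr":[0,0,0]},{"delta_pos":[0,0,0],"dr":[0,0,0]},{"delta_pos":[0,0,0],"dr":[0,0,0]},{"delta_pos":[0,0,0],"dr":[0,0,0]},{"delta_pos":[0,0,0],"dr":[0,0,0]}]' 0.6 12 && python3 -m handwheel '[{"delta_pos":[0,0,0.1],"dr":[0,0,0]},{"delta_pos":[0,0,0.3],"dr":[0,0,0]},{"delta_pos":[0,0,0.5],"dr":[0,0,0]},{"delta_pos":[0,0,0.5],"dr":[0,0,0]},{"delta_pos":[0,0,0.5],"dr":[0,0,0]},{"delta_pos":[0,0,0.4],"dr":[0,0,0]},{"delta_pos":[0,0,0.2],"dr":[0,0,0]},{"delta_pos":[0,0,0],"dr":[0,0,0]}]'; python3 - <<'E'
from h import *
b=save('side','s2.png');a=save('top','t2.png')
f=lambda im,x,y,w,h:cv2.resize(im[y:y+h,x:x+w,::-1],None,fx=3,fy=3,interpolation=cv2.INTER_CUBIC)
cv2.imwrite('pics/c3.png',np.hstack([f(a,180,215,120,120),f(b,300,120,130,120)]))
E
```

```text
t: 11.6
eef_pos: [0.5208, -0.2422, 0.1136]
ee_rot: [-3.142, 0.0, 2.968]
force: [-0.5, 1.1, 5.0]
width: 0.058
gripper_force: 12.0
t: 12.4
eef_pos: [0.521, -0.2422, 0.1892]
ee_rot: [3.142, 0.002, 2.968]
force: [0.3, -0.4, -0.8]
width: 0.0576
gripper_force: 12.0
```

View pics/c3.png

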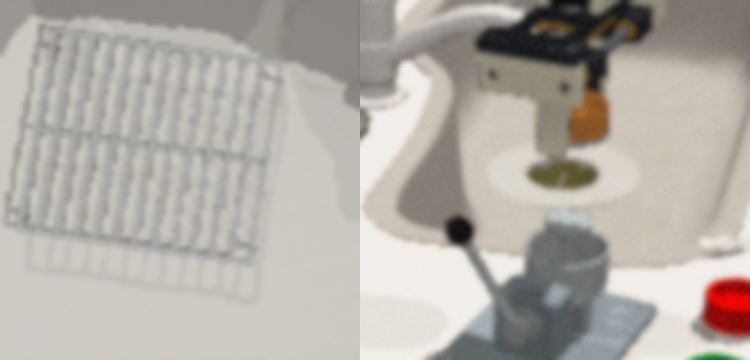

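The tart is held, but the tips stick about 3 mm below its base, so they would hit the rack wires. I'll set it back on the plunger and regrip 6 mm higher. The unobstructed view of the rack gives its centre at about (0.539, 0.171).

```bash
python3 -m handwheel '[{"delta_pos":[0,0,-0.4],"dr":[0,0,0]},{"delta_pos":[0,0,-0.6],"dr":[0,0,0]},{"delta_pos":[0,0,-0.6],"dr":[0,0,0]},{"delta_pos":[0,0,-0.5],"dr":[0,0,0]},{"delta_pos":[0,0,-0.2],"dr":[0,0,0]},{"delta_pos":[0,0,-0.12],"dr":[0,0,0]},{"delta_pos":[0,0,-0.1],"dr":[0,0,0]},{"delta_pos":[0,0,0],"dr":[0,0,0]},{"delta_pos":[0,0,0],"dr":[0,0,0]}]' && python3 -m handwheel '[{"delta_pos":[0,0,0],"dr":[0,0,0]},{"delta_pos":[0,0,0],"dr":[0,0,0]},{"delta_pos":[0,0,0],"dr":[0,0,0]},{"delta_pos":[0,0,0],"dr":[0,0,0]},{"delta_pos":[0,0,0.1],"dr":[0,0,0]},{"delta_pos":[0,0,0.12],"dr":[0,0,0]},{"delta_pos":[0,0,0],"dr":[0,0,0]},{"delta_pos":[0,0,0],"dr":[0,0,0]}]' -0.6 && python3 -m handwheel '[{"delta_pos":[0,0,0],"dr":[0,0,0]},{"delta_pos":[0,0,0],"dr":[0,0,0]},{"delta_pos":[0,0,0],"dr":[0,0,0]},{"delta_pos":[0,0,0],"dr":[0,0,0]},{"delta_pos":[0,0,0],"dr":[0,0,0]},{"delta_pos":[0,0,0],"dr":[0,0,0]},{"delta_pos":[0,0,0],"dr":[0,0,0]}]' 0.6 12
```

```text
t: 13.4
eef_pos: [0.5207, -0.2423, 0.1135]
ee_rot: [-3.141, 0.001, 2.968]
force: [-2.5, 0.3, 5.3]
width: 0.058
gripper_force: 12.0
t: 14.2
eef_pos: [0.5207, -0.2421, 0.1195]
ee_rot: [3.142, 0.001, 2.968]
force: [0.4, 0.6, -0.1]
width: 0.0701
gripper_force: 0.0
t: 14.9
eef_pos: [0.5205, -0.2421, 0.1192]
ee_rot: [3.142, -0.0, 2.968]
force: [0.7, -0.0, -0.4]
width: 0.0577
gripper_force: 12.0
```

```bash
python3 -m handwheel '[{"delta_pos":[0,0,0.2],"dr":[0,0,0]},{"delta_pos":[0,0,0.5],"dr":[0,0,0]},{"delta_pos":[0,0,0.7],"dr":[0,0,0]},{"delta_pos":[0,0,0.7],"dr":[0,0,0]},{"delta_pos":[0,0,0.6],"dr":[0,0,0]},{"delta_pos":[0,0.3,0.3],"dr":[0,0,0]},{"delta_pos":[0.03,0.5,0],"dr":[0,0,0]},{"delta_pos":[0.04,0.7,0],"dr":[0,0,0]},{"delta_pos":[0.04,0.8,0],"dr":[0,0,0]},{"delta_pos":[0.04,0.8,0],"dr":[0,0,0]}]' && python3 -m handwheel '[{"delta_pos":[0.04,0.8,0],"dr":[0,0,0]},{"delta_pos":[0.04,0.8,0],"dr":[0,0,0]},{"delta_pos":[0.04,0.8,0],"dr":[0,0,0]},{"delta_pos":[0.04,0.8,0],"dr":[0,0,0]},{"delta_pos":[0.04,0.8,0],"dr":[0,0,0]},{"delta_pos":[0.04,0.8,0],"dr":[0,0,0]},{"delta_pos":[0.04,0.8,0],"dr":[0,0,0]},{"delta_pos":[0.04,0.8,0],"dr":[0,0,0]},{"delta_pos":[0.04,0.8,0],"dr":[0,0,0]},{"delta_pos":[0.04,0.8,0],"dr":[0,0,0]}]' && python3 -m handwheel '[{"delta_pos":[0.04,0.8,0],"dr":[0,0,0]},{"delta_pos":[0.04,0.8,0],"dr":[0,0,0]},{"delta_pos":[0.04,0.6,0],"dr":[0,0,0]},{"delta_pos":[0.04,0.4,0],"dr":[0,0,0]},{"delta_pos":[0,0,0],"dr":[0,0,0]},{"delta_pos":[0,0,0],"dr":[0,0,0]},{"delta_pos":[0,0,0],"dr":[0,0,0]}]'
```

```text
t: 15.9
eef_pos: [0.5243, -0.1472, 0.2081]
ee_rot: [3.142, -0.002, 2.968]
force: [0.7, -0.4, -1.2]
width: 0.0577
gripper_force: 12.0
t: 16.9
eef_pos: [0.5359, 0.0927, 0.2081]
ee_rot: [-3.141, -0.002, 2.968]
force: [0.6, -0.8, -0.8]
width: 0.0577
gripper_force: 12.0
t: 17.6
eef_pos: [0.5417, 0.1682, 0.2091]
ee_rot: [-3.141, -0.0, 2.967]
force: [0.4, 0.0, -1.0]
width: 0.0578
gripper_force: 12.0
```

```bash
python3 -m handwheel '[{"delta_pos":[0,0,-0.4],"dr":[0,0,0]},{"delta_pos":[0,0,-0.7],"dr":[0,0,0]},{"delta_pos":[0,0,-0.8],"dr":[0,0,0]},{"delta_pos":[0,0,-0.8],"dr":[0,0,0]},{"delta_pos":[0,0,-0.8],"dr":[0,0,0]},{"delta_pos":[0,0,-0.7],"dr":[0,0,0]},{"delta_pos":[0,0,-0.5],"dr":[0,0,0]},{"delta_pos":[0,0,-0.4],"dr":[0,0,0]},{"delta_pos":[0,0,0],"dr":[0,0,0]},{"delta_pos":[0,0,0],"dr":[0,0,0]}]' && python3 -m handwheel '[{"delta_pos":[0,0,-0.1],"dr":[0,0,0]},{"delta_pos":[0,0,-0.1],"dr":[0,0,0]},{"delta_pos":[0,0,-0.06],"dr":[0,0,0]},{"delta_pos":[0,0,0],"dr":[0,0,0]},{"delta_pos":[0,0,0],"dr":[0,0,0]}]'
```

```text
t: 18.6
eef_pos: [0.542, 0.1686, 0.0563]
ee_rot: [-3.141, -0.0, 2.968]
force: [0.4, -0.0, -0.9]
width: 0.0579
gripper_force: 12.0
t: 19.1
eef_pos: [0.5419, 0.1689, 0.0486]
ee_rot: [3.141, 0.0, 2.968]
force: [-0.6, -0.7, -1.2]
width: 0.0577
gripper_force: 12.0
```

```bash
python3 -m handwheel '[{"delta_pos":[0,0,-0.04],"dr":[0,0,0]},{"delta_pos":[0,0,-0.03],"dr":[0,0,0]},{"delta_pos":[0,0,0],"dr":[0,0,0]},{"delta_pos":[0,0,0],"dr":[0,0,0]}]'
```

```text
t: 19.5
eef_pos: [0.5419, 0.1688, 0.0463]
ee_rot: [-3.142, -0.0, 2.968]
force: [-1.0, 0.1, -0.2]
width: 0.0578
gripper_force: 12.0
```

Contact is just starting; 0.6 mm more.

```bash
python3 -m handwheel '[{"delta_pos":[0,0,-0.02],"dr":[0,0,0]},{"delta_pos":[0,0,0],"dr":[0,0,0]},{"delta_pos":[0,0,0],"dr":[0,0,0]}]'
```

```text
t: 19.8
eef_pos: [0.542, 0.1689, 0.0461]
ee_rot: [3.141, 0.0, 2.968]
force: [-0.9, -0.0, 4.2]
width: 0.0578
gripper_force: 12.0
```

Seated (+4 N). Release, rise and look.

```bash
python3 -m handwheel '[{"delta_pos":[0,0,0],"dr":[0,0,0]},{"delta_pos":[0,0,0],"dr":[0,0,0]},{"delta_pos":[0,0,0],"dr":[0,0,0]},{"delta_pos":[0,0,0],"dr":[0,0,0]},{"delta_pos":[0,0,0.3],"dr":[0,0,0]},{"delta_pos":[0,0,0.8],"dr":[0,0,0]},{"delta_pos":[0,0,1],"dr":[0,0,0]},{"delta_pos":[0,0,1],"dr":[0,0,0]},{"delta_pos":[0,0,1],"dr":[0,0,0]},{"delta_pos":[0,0,1],"dr":[0,0,0]}]' -0.7 && python3 -m handwheel '[{"delta_pos":[0.1,-1,0.9],"dr":[0,0,0]},{"delta_pos":[0.1,-1,0.6],"dr":[0,0,0]},{"delta_pos":[0.1,-1,0],"dr":[0,0,0]},{"delta_pos":[0.1,-1,0],"dr":[0,0,0]},{"delta_pos":[0.1,-1,0],"dr":[0,0,0]},{"delta_pos":[0.1,-1,0],"dr":[0,0,0]},{"delta_pos":[0.1,-1,0],"dr":[0,0,0]},{"delta_pos":[0.1,-1,0],"dr":[0,0,0]},{"delta_pos":[0.1,-1,0],"dr":[0,0,0]},{"delta_pos":[0.1,-0.9,0],"dr":[0,0,0]}]' -1; python3 - <<'E'
from h import *
b=save('side','s3.png');a=save('top','t3.png')
f=lambda im,x,y,w,h:cv2.resize(im[y:y+h,x:x+w,::-1],None,fx=3,fy=3,interpolation=cv2.INTER_CUBIC)
cv2.imwrite('pics/c4.png',np.hstack([f(a,175,215,120,120),f(b,245,260,140,120)]))
E
```

```text
t: 20.8
eef_pos: [0.5418, 0.1687, 0.2008]
ee_rot: [3.141, 0.001, 2.968]
force: [0.3, 1.2, 0.0]
width: 0.0745
gripper_force: 0.0
t: 21.8
eef_pos: [0.5714, -0.1294, 0.2442]
ee_rot: [3.141, -0.0, 2.968]
force: [0.5, 0.0, 0.6]
width: 0.088
gripper_force: 0.0
```

View pics/c4.png

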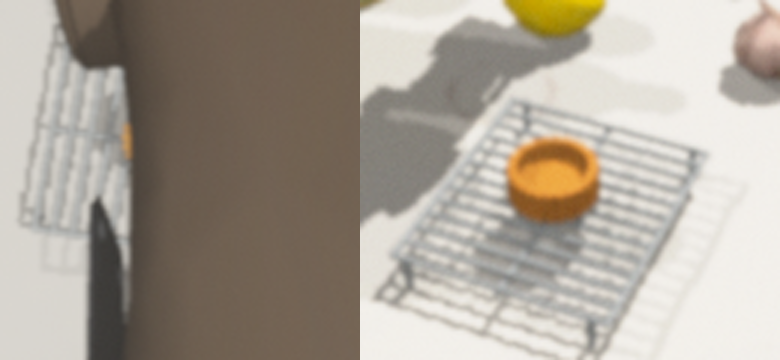

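The tart stands upright near the middle of the rack, wholly on it. Now back to the ball.

```bash
python3 -m handwheel '[{"delta_pos":[0.32,-0.55,0],"dr":[0,0,0]},{"delta_pos":[0.32,-0.55,0],"dr":[0,0,0]},{"delta_pos":[0,0,-0.82],"dr":[0,0,0]},{"delta_pos":[0,0,-0.85],"dr":[0,0,0]},{"delta_pos":[0,0,-0.85],"dr":[0,0,0]},{"delta_pos":[0,0,-0.85],"dr":[0,0,0]},{"delta_pos":[0,0,-0.82],"dr":[0,0,0]},{"delta_pos":[0,0,0],"dr":[0,0,0]},{"delta_pos":[0,0,0],"dr":[0,0,0]},{"delta_pos":[0,0,0],"dr":[0,0,0]}]'
```

```text
t: 22.9
eef_pos: [0.5927, -0.1614, 0.1201]
ee_rot: [-3.142, 0.003, 2.969]
force: [-0.0, 1.1, 0.4]
width: 0.0877
gripper_force: 0.0
```

```bash
python3 -m handwheel '[{"delta_pos":[-0.12,0.05,-0.03],"dr":[0,0,0]},{"delta_pos":[0,0,0],"dr":[0,0,0]},{"delta_pos":[0,0,0],"dr":[0,0,0]},{"delta_pos":[0,0,0],"dr":[0,0,0]},{"delta_pos":[0,0,0],"dr":[0,0,0]},{"delta_pos":[0,0,0],"dr":[0,0,0]},{"delta_pos":[0,0,0],"dr":[0,0,0]},{"delta_pos":[0,0,0],"dr":[0,0,0]},{"delta_pos":[0,0,0],"dr":[0,0,0]},{"delta_pos":[0,0,0],"dr":[0,0,0]}]' 1 15
```

```text
t: 23.9
eef_pos: [0.5873, -0.1607, 0.1172]
ee_rot: [-3.14, -0.0, 2.968]
force: [0.0, -6.2, -1.1]
width: 0.0228
gripper_force: 15.0
```

Gripped; swing back.

```bash
python3 -m handwheel '[{"delta_pos":[-0.25,0.04,0.17],"dr":[0,0,0]},{"delta_pos":[-0.27,0.05,0.14],"dr":[0,0,0]},{"delta_pos":[-0.28,0.05,0.12],"dr":[0,0,0]},{"delta_pos":[-0.29,0.05,0.09],"dr":[0,0,0]},{"delta_pos":[-0.3,0.05,0.05],"dr":[0,0,0]},{"delta_pos":[-0.3,0.05,0.02],"dr":[0,0,0]}]'; python3 -m handwheel '[{"delta_pos":[-0.31,0.05,-0.01],"dr":[0,0,0]},{"delta_pos":[-0.3,0.05,-0.04],"dr":[0,0,0]},{"delta_pos":[-0.3,0.05,-0.07],"dr":[0,0,0]},{"delta_pos":[-0.29,0.05,-0.1],"dr":[0,0,0]},{"delta_pos":[-0.28,0.05,-0.13],"dr":[0,0,0]},{"delta_pos":[-0.26,0.05,-0.16],"dr":[0,0,0]},{"delta_pos":[0,0,0],"dr":[0,0,0]},{"delta_pos":[0,0,0],"dr":[0,0,0]}]'
```

```text
t: 24.5
eef_pos: [0.5359, -0.1505, 0.1346]
ee_rot: [3.141, -0.0, 2.968]
force: [1.6, 0.1, -8.9]
width: 0.0228
gripper_force: 15.0
t: 25.3
eef_pos: [0.4847, -0.1404, 0.1198]
ee_rot: [3.14, 0.001, 2.969]
force: [0.7, 9.0, -2.4]
width: 0.0229
gripper_force: 15.0
```

```bash
python3 -m handwheel '[{"delta_pos":[0,0,0],"dr":[0,0,0]},{"delta_pos":[0,0,0],"dr":[0,0,0]},{"delta_pos":[0,0,0],"dr":[0,0,0]},{"delta_pos":[0,0,0.5],"dr":[0,0,0]},{"delta_pos":[0,0,1],"dr":[0,0,0]},{"delta_pos":[0,0,1],"dr":[0,0,0]},{"delta_pos":[0,0,1],"dr":[0,0,0]},{"delta_pos":[-0.2,0.8,0.7],"dr":[0,0,0]},{"delta_pos":[-0.2,0.9,0],"dr":[0,0,0]},{"delta_pos":[-0.2,0.9,0],"dr":[0,0,0]}]' 0 && python3 -m handwheel '[{"delta_pos":[0,0.9,0],"dr":[0,0,0]},{"delta_pos":[0,0.9,0],"dr":[0,0,0]},{"delta_pos":[0,0.5,0],"dr":[0,0,0]},{"delta_pos":[0,0,0],"dr":[0,0,0]},{"delta_pos":[0,0,0],"dr":[0,0,0]},{"delta_pos":[0,0,0],"dr":[0,0,0]}]'; python3 - <<'E'
from h import *
b=save('side','s4.png');a=save('top','t4.png')
cv2.imwrite('pics/c5.png',np.hstack([cv2.resize(i[120:380,160:480,::-1],(400,325)) for i in(a,b)]))
E
```

```text
t: 26.3
eef_pos: [0.4665, -0.0636, 0.2466]
ee_rot: [3.141, 0.002, 2.967]
force: [0.8, 0.2, -0.7]
width: 0.0438
gripper_force: 0.0
t: 26.9
eef_pos: [0.4665, 0.0044, 0.2456]
ee_rot: [-3.141, -0.0, 2.967]
force: [1.0, -0.1, -0.4]
width: 0.0441
gripper_force: 0.0
```

View pics/c5.png

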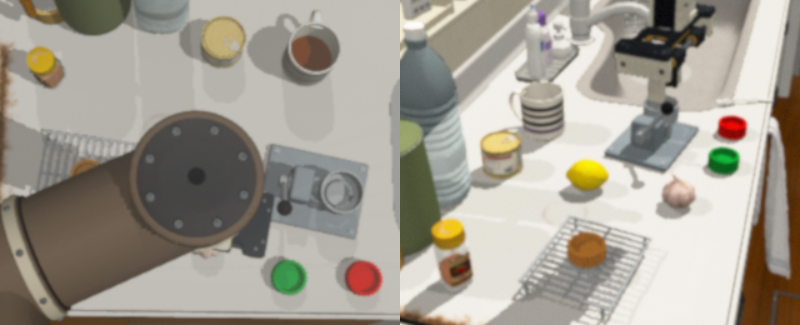

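The lever is back at its start (knob at (284,208) in the left half), the plunger is down, the tart is on the rack, and the bystanders haven't moved. Handing in.

```bash
python3 -c "from station import *; print(job_done())"
```

```text
the job is handed in; nothing more can be done
None
```

The tart stands upright on the cooling rack, the lever is back at its start with the plunger down, nothing else was moved, and the job was handed in at about 27 s of the 64 s allowed.

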